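# Pack the examination kit into its fitted tray

## Robot

A 7-joint arm with a two-finger parallel gripper is mounted at the origin on a cart in front of the work surface, level with it; the furniture and walls round the work are solid. World frame = base frame: x ahead of the robot, y to its left, z up, the work surface at z = 0. Lengths are in m, angles in degrees, forces in N, time in s.
With the tool pointing down it reaches from about 0.425 to 0.875 m from the base axis. Payload 4.7 kg.
Tool frame: the origin (TCP) lies at the very end of the fingers, on their centre line; the grasp point (between the pads) lies 19 mm behind it; z points along the fingers, y is the line along which they close (so a half turn about z gives the same grasp; the last joint's range is limited). The gripper opens to 87 mm and grips with 3 to 60 N. Pads are 19 mm wide; open, the fingers measure 117 mm over their backs; the gripper's body (75 mm by 190 mm) begins 51 mm behind the grasp point.
Start: joints at [-71.156, 18.392, -4.016, 83.108, 1.295, 78.541, -3.26], TCP at [0.201, 0.618, 0.223] pointing down, gripper open.
Joint ranges: [-163.93, 163.93], [-17.29, 119.83], [-79.2, 71.16], [3.27, 140.29], [-89.18, 269.18], [5.43, 117.66], [-154.24, 154.24]. Speed limits (degrees/s): [147.25, 147.25, 180, 180, 180, 180, 180].

## Interface

Orientations are given as [roll, pitch, yaw] about the fixed x, y, z axes, in that order (R = Rz(yaw) Ry(pitch) Rx(roll)).
In Python, from cell import get_obs, eyes, env gives the robot as it stands.
- The arm moves only by the tool servo_tool, never from a script. Its argument "series" is a list that holds one entry, the list of rows, each a list of 7 numbers: the shift along the tool's x, y, z in units of 300 mm (1.0 is 300 mm), then the turn, a rotation vector about the tool's x, y, z in units of pi rad (1.0 is pi rad), then the opening, from 0 (shut) to 1 (fully open). In form: [[[tx, ty, tz, wx, wy, wz, gripper], ...]]. A call has 1 to 12 rows; each row is the pose to reach, as a shift and turn from the pose commanded when the call began, along the tool's axes at that moment, turning the shorter way round; what a row does not reach only later rows make up. A row lasts 1/12 s, in which the tool goes at most 41.7 mm and 7.16 degrees, less where a joint would pass 70% of its speed; a pose out of reach is approached as far as the arm can. A call with a number of a shift or a turn outside -1 to 1 is refused whole. A call with a gripper value outside its range is refused whole. The fingers move at their own pace and stop on an object; "grip_force" is the grip in N (left out, the last holds). Time passes only in rows, so rows that repeat a pose let the fingers close. It gives the time, the measured TCP pose, the force, the opening and the grip force at its end, in the units of the state.
- get_obs(): the state, without advancing time (a new reading comes with each control period).
- eyes.read_camera(name): name is "side" or "top"; returns a dict with "frame" (384x512x3 uint8, red, green, blue), "depth" (384x512 float32, m along the optical axis (not along the pixel's ray), 0 where there is no reading), "fx", "fy", "cx", "cy" (pixels), "distortion" ([k1, k2, p1, p2, k3] as OpenCV has them; the pictures are not rectified), "origin" and "rotation" of the camera in the world. Camera axes: x right, y down, z forward; pixel columns grow to the right and rows downward; lengths in m; the calibration is good to about 2 mm. A picture is of the moment at which its call begins.
- env.sign_off(): hands the job in; it is judged then, once.
The state is a dict: "time_s": time; "qpos": joint angles; "joint_velocities": joint speeds; "effort": joint torques, N m; "tool_pos": TCP position; "tool_rot": TCP orientation; "force": force on the tool from outside, world axes, zero at the start; "wrist_torque": the same for the moment, N m; "grip_width": finger opening in m; "grasp_force": force on a finger pad.
Only numpy, scipy, OpenCV 4.12 (cv2) and the standard library are available. Lean on these libraries where they do the work, as an engineer would, in place of code of your own. Each camera call takes 0.05 s, during which the arm holds its last target. There are 200 camera calls.

## Task

Pack the examination kit into its fitted tray: lay the torch, the tape measure, the loupe and the small card box each flat on the floor of the pocket shaped for it, same side up as now. They lie scattered on the table in front of the tray, on the robot's side; similar pieces along the back and at the far right edge are not meant. The leather weight and the camera battery lying among them do not belong to the kit: leave them where they are.

Things in the scene. Friction and masses are not known exactly. Their poses are not given: they have to be found in the camera images.
- torch_center (a point): Black torch lying on its side, 34 mm wide (x) by 100 mm long (y) by 34 mm high; grasp across its x. The point is its centre, 17 mm above its underside; z up.
- tape_center (a point): Round red pocket tape measure with a blue middle, lying flat, 55 mm across and 18 mm high; the little hook sticks 1 mm out at -x, so grasp across y. The point is its centre, 9 mm above its underside; z up.
- loupe_center (a point): Folded loupe lying flat: a lens ring between two black cover plates, from above a black plate with a small bright rivet at one end, 28 mm wide (x) by 48 mm long (y) by 22 mm high, rivet at its -y end; grasp across x. The point is its centre, 11 mm above its underside; z up.
- box_center (a point): Small open white card box with a find on dark foam, in front of the tray (not one of those at the far right edge), 48 mm wide (x) by 60 mm long (y) by 24 mm high; grasp across x. The point is its centre, 12 mm above its underside; z up.
- torch_pocket (a point): All four pockets are 6 mm deep and face up in a fitted wooden tray that stands fixed on the table; the tray's four light grey inserts with dark pocket floors, 100 mm pitch in one row (order varies), have their flat top 21 mm above the table and the tray's 5 mm thick rim stands 2 mm higher. This one is the long narrow pocket for the torch, 50 mm (x) by 114 mm (y). The point is the centre of the pocket's floor, 15 mm above the table; x runs along the row of pockets, z up.
- tape_pocket (a point): The round pocket for the tape measure, 71 mm across, 6 mm deep, in the same tray. The point is the centre of the pocket's floor, 15 mm above the table; x runs along the row of pockets, z up.
- loupe_pocket (a point): The smallest pocket, for the loupe, 45 mm (x) by 64 mm (y), 6 mm deep, in the same tray. The point is the centre of the pocket's floor, 15 mm above the table; x runs along the row of pockets, z up.
- box_pocket (a point): The wide rectangular pocket for the card box, 64 mm (x) by 76 mm (y), 6 mm deep, in the same tray. The point is the centre of the pocket's floor, 15 mm above the table; x runs along the row of pockets, z up.
- weight_center (a point): Brown leather paperweight, a long rounded cushion 32 mm (x) by 80 mm (y) by 21 mm high, loose; not part of the kit, stays where it lies. The point is its centre.
- battery_center (a point): Plain black camera battery, a flat solid block 36 mm (x) by 52 mm (y) by 15 mm high, loose; not part of the kit, stays where it lies. The point is its centre.
Not all that is in view belongs to the job. Leave any blue or turquoise look-alike of the part that bears loupe_center alone.

How it is judged:
By the outcome, as a careful person would: the job done as asked, in the order asked, and still so for the second after the job is handed in, with the robot touching nothing.
It also fails if it takes over 104 s, if anything falls off the work surface, if the arm or the gripper's body presses on something with over 40 N, if the wrist force passes 120 N, or if a joint passes its speed limit or range.

## Working session

There is one attempt and no reset: what is moved stays moved. The work goes in short steps, Python scripts to look and compute and a tool call to move; the robot and the scene stay as the last step left them, time stands still between calls to the robot, and variables do not carry over. Pictures are saved under pics/ and viewed, at most 14 in all, crops included, and the job is handed in when it is done.

Besides the shell and the picture viewer there is one more tool, called after ">>>" as name([rows], argument=value, ...), one row to a line, values as JSON. servo_tool: Moves the arm, as the interface text tells. Shifts and turns lie within -1 to 1; 1 stands for 300 mm of shift or pi rad of turn. Its arguments: {"type":"object","properties":{"series":{"type":"array"},"grip_force":{"type":"number"}},"required":["series"]}

```bash
mkdir -p pics; cat > h.py <<'E'
import numpy as np,cv2
from cell import get_obs,eyes,env
def cam(n):
    c=eyes.read_camera(n);c['K']=np.array([[c['fx'],0,c['cx']],[0,c['fy'],c['cy']],[0,0,1.]]);return c
def ray(c,uv):
    p=cv2.undistortPoints(np.array(uv,float).reshape(-1,1,2),c['K'],np.array(c['distortion'],float)).reshape(-1,2)
    return np.c_[p,np.ones(len(p))]
def onz(c,uv,z):
    d=ray(c,uv)@np.array(c['rotation']).T;o=np.array(c['origin'])
    return o+d*((z-o[2])/d[:,2])[:,None]
def cloud(c):
    v,u=np.mgrid[:384,:512];d=ray(c,np.c_[u.ravel(),v.ravel()])
    P=(d*c['depth'].reshape(-1,1))@np.array(c['rotation']).T+np.array(c['origin'])
    P[c['depth'].ravel()==0]=np.nan
    return P.reshape(384,512,3)
E
python3 - <<'E'
from h import *
print(get_obs())
for n in('top','side'):
    c=cam(n);cv2.imwrite(f'pics/{n}0.png',cv2.resize(c['frame'][:,:,::-1],(800,600)))
    print(n,c['origin'],c['rotation'],c['fx'])
E
```

```text
{'time_s': 0.0, 'qpos': array([-71.15571619,  18.43860152,  -4.01743744,  83.17607701,
         1.29829128,  78.54193317,  -3.25980513]), 'joint_velocities': array([ 0.01928716, -0.10712573,  0.09928845,  0.0817471 ,  0.07199961,
       -0.00749763,  0.09284686]), 'effort': array([-4.90107723e-04, -4.91303194e+01, -4.04242957e-01, -3.12530065e+01,
       -6.38939836e-02,  4.38399380e-02,  1.76873218e-04]), 'tool_pos': array([0.20112642, 0.61750026, 0.22145671]), 'tool_rot': array([-1.79888827e+02,  8.51245916e-03,  1.61968161e+02]), 'force': array([ 1.23970564, -0.29673373,  0.41353196]), 'wrist_torque': array([ 0.01792822,  0.05905948, -0.03757622]), 'grasp_force': 0.0, 'grip_width': 0.08673915978720771}
top [ 0.31636198 -0.01459351  1.53046602] [-1.73113030e+02 -5.83660848e-02 -9.08376296e+01] 466.3793004881539
side [ 0.49788095 -1.1169892   0.52009352] [-113.39891589   -1.20284361    0.21646841] 439.0567621966015
```

```bash
sed -i "s/^    c=eyes.read_camera(n);/    c=eyes.read_camera(n);c['rotation']=Rotation.from_euler('xyz',c['rotation'],degrees=True).as_matrix();/; 1a from scipy.spatial.transform import Rotation" h.py
```

```text
(no output)
```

View pics/top0.png

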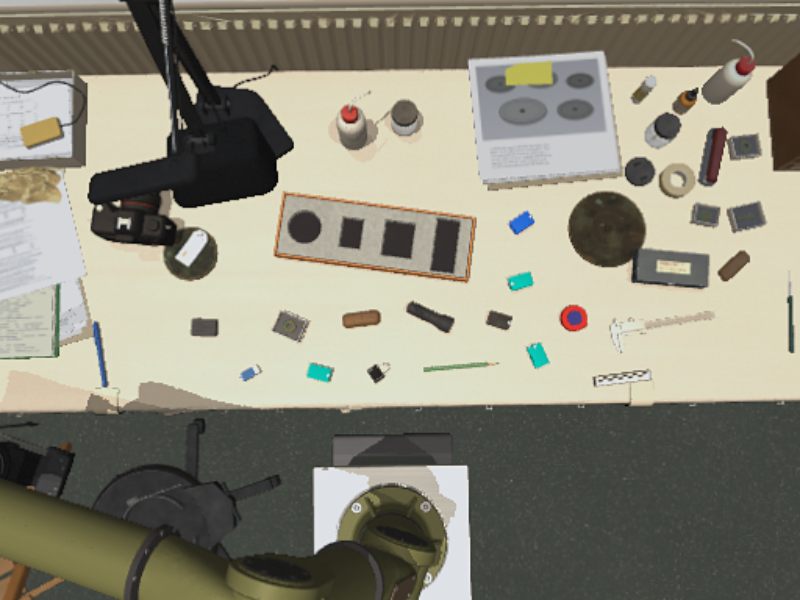

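View pics/side0.png

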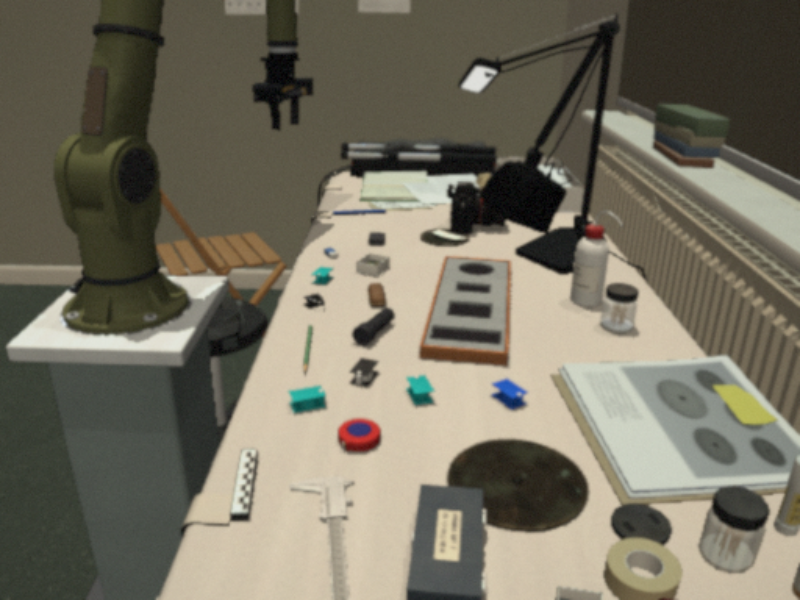

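```bash
python3 - <<'E'
from h import *
c=cam('top');np.savez('top.npz',**c)
f=c['frame'][:,:,::-1]
cv2.imwrite('pics/crop1.png',cv2.resize(f[185:255,115:245],(800,430),interpolation=cv2.INTER_CUBIC))
cv2.imwrite('pics/crop2.png',cv2.resize(f[185:255,255:385],(800,430),interpolation=cv2.INTER_CUBIC))
P=cloud(c)
s=.64
for n,u,v in [('round',305,227),('p2',351,233),('p3',398,239),('p4',446,245),('torch',430,316),('tape',573,318),('box',290,325),('weight',362,319),('bat',204,327),('L1',499,320),('L2',377,372),('tbl',450,345)]:
    print(n,P[int(v*s),int(u*s)].round(4), onz(c,[[u*s,v*s]],0.015)[0].round(4))
E
```

```text
round [0.652  0.1735 0.0117] [0.6503 0.1724 0.015 ]
p2 [0.6361 0.077  0.0161] [0.6359 0.075  0.015 ]
p3 [ 0.625  -0.022   0.0141] [ 0.6216 -0.0243  0.015 ]
p4 [ 0.6109 -0.1245  0.01  ] [ 0.6072 -0.1255  0.015 ]
torch [ 0.4562 -0.0872  0.0328] [ 0.4571 -0.0887  0.015 ]
tape [ 0.4498 -0.3841  0.02  ] [ 0.4485 -0.3876  0.015 ]
box [0.4428 0.2061 0.0116] [0.4425 0.2036 0.015 ]
weight [0.4528 0.0553 0.0216] [0.4529 0.0533 0.015 ]
bat [0.4419 0.3857 0.0129] [0.4408 0.3833 0.015 ]
L1 [ 0.4484 -0.2301  0.0246] [ 0.4466 -0.2326  0.015 ]
L2 [0.3426 0.0242 0.0144] [0.3423 0.0233 0.015 ]
tbl [ 0.3993 -0.1301  0.0022] [ 0.396 -0.129  0.015]
```

View pics/crop1.png

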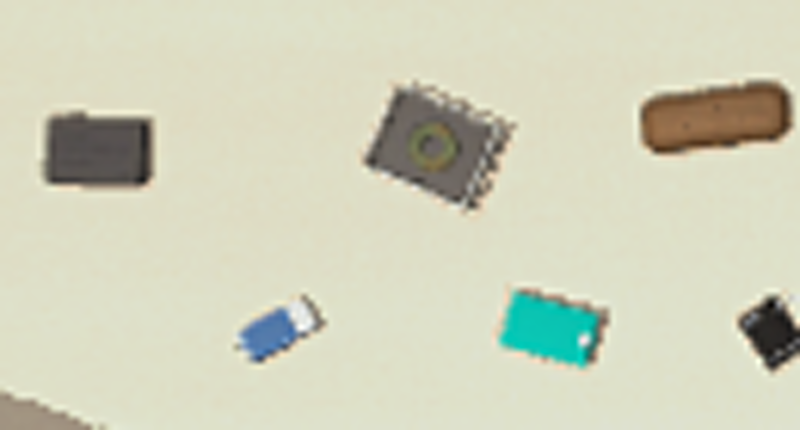

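View pics/crop2.png

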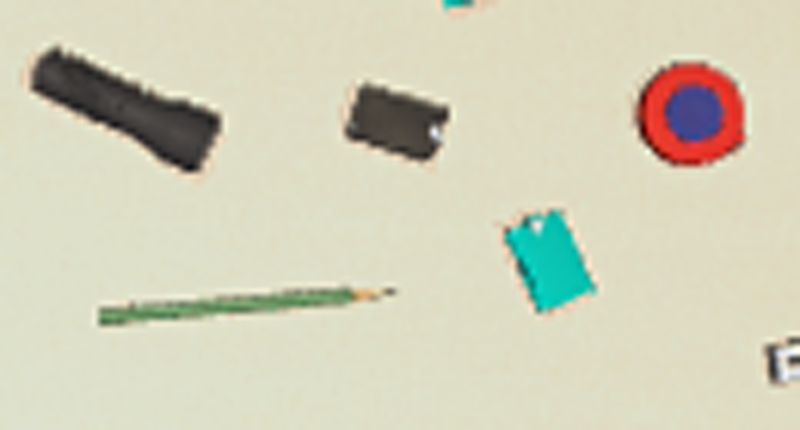

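```bash
cat > seg.py <<'E'
from h import *
def rect(c,u,v,h,win=30,dark=None,thr=45):
    """centre, long/short side, yaw of long axis; u,v in raw pixels"""
    f=cv2.GaussianBlur(c['frame'],(3,3),0).astype(float)
    S=4;x0,y0=u-win,v-win
    p=cv2.resize(f[y0:v+win,x0:u+win],None,fx=S,fy=S,interpolation=cv2.INTER_CUBIC)
    if dark is None: m=np.abs(p-np.median(p.reshape(-1,3),0)).sum(2)>thr*3*.6
    else: m=p.mean(2)<dark
    n,l=cv2.connectedComponents(m.astype(np.uint8))
    k=l[win*S,win*S]
    if k==0: return None
    ct=max(cv2.findContours((l==k).astype(np.uint8),0,1)[0],key=len).reshape(-1,2)
    uv=(ct+.5)/S-.5+[x0,y0]
    X=onz(c,uv,h)[:,:2]
    (cx,cy),(a,b),t=cv2.minAreaRect((X*1000).astype(np.float32))
    if a<b:a,b,t=b,a,t+90
    return round(cx,1),round(cy,1),round(a,1),round(b,1),round((t+90)%180-90,1)
E
python3 - <<'E'
from seg import *
c=dict(np.load('top.npz'))
s=.64
for n,u,v,h in [('torch',430,316,.017),('tape',573,318,.009),('loupe',499,320,.011),('box',290,325,.012),('weight',362,319,.01),('bat',204,327,.0075)]:
    print(n,rect(c,int(u*s),int(v*s),h))
for n,u,v in [('round',305,227),('p2',351,233),('p3',398,239),('p4',446,245)]:
    print(n,[rect(c,int(u*s),int(v*s),.018,dark=d) for d in (80,100,120)])
P=cloud(c)
q=P[(np.hypot(P[...,0]-.65,P[...,1]-.17)<.2)&(P[...,2]>.05)]
print(len(q)); 
if len(q): print(q.min(0),q.max(0)); [print(z,q[(q[:,2]>z)&(q[:,2]<z+.1)][:,:2].min(0) if ((q[:,2]>z)&(q[:,2]<z+.1)).any() else None) for z in(.05,.15,.25,.35)]
f=c['frame'][:,:,::-1]
cv2.imwrite('pics/tape.png',cv2.resize(f[188:220,345:390],(720,512),interpolation=cv2.INTER_CUBIC))
E
```

```text
torch (458.5, -86.3, 107.7, 39.8, 63.4)
tape (450.0, -388.2, 61.6, 58.4, 89.2)
loupe (447.8, -231.8, 54.7, 36.5, 70.6)
box (442.5, 203.1, 71.1, 54.8, 66.1)
weight (454.6, 55.8, 84.9, 37.0, -82.8)
bat (442.4, 385.2, 61.8, 43.5, 89.2)
round [(650.7, 174.0, 66.2, 64.9, 89.1), (651.1, 174.4, 68.8, 67.4, 89.2), (651.2, 174.4, 71.0, 70.8, -45.0)]
p2 [(636.3, 75.5, 59.6, 41.2, -8.1), (636.4, 75.7, 62.4, 44.2, -7.7), (636.7, 75.6, 65.2, 46.3, -8.1)]
p3 [(621.5, -23.4, 72.8, 60.3, -8.9), (621.9, -23.4, 75.5, 63.1, -8.5), (621.8, -23.6, 77.8, 65.4, -8.3)]
p4 [(606.7, -122.7, 110.2, 46.3, -8.8), (606.9, -122.6, 113.1, 48.8, -8.4), (607.0, -122.6, 116.4, 51.3, -8.6)]
2881
[0.63116925 0.06951617 0.05053702] [0.83358778 0.36977881 0.45037444]
0.05 [0.67545538 0.06951617]
0.15 [0.69261156 0.22937196]
0.25 None
0.35 [0.63116925 0.29302599]
```

View pics/tape.png

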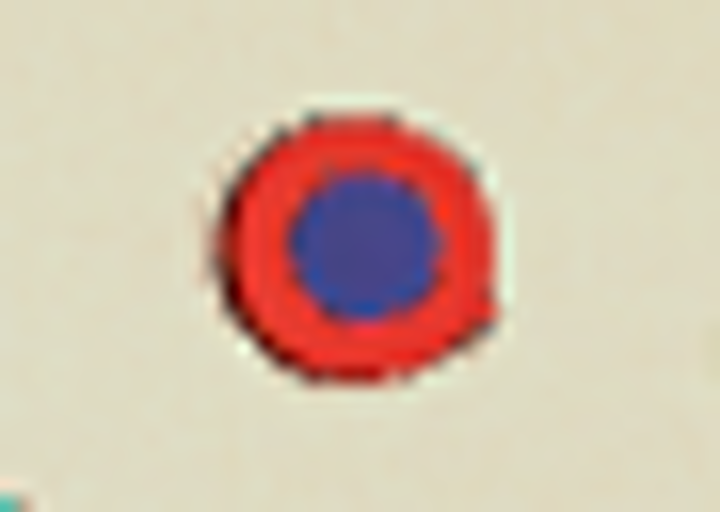

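```bash
python3 - <<'E'
from h import *
c=dict(np.load('top.npz'));P=cloud(c)
S=cam('side');np.savez('side.npz',**S);Q=cloud(S)
def clr(p,yaw):
    out=[]
    for C in(P,Q):
        q=C[(C[...,2]>.07)&(C[...,2]<.5)&(C[...,0]>.4)&(C[...,1]<.5)]
        d=q[:,:2]-p;t=np.radians(yaw);a=abs(d@[np.cos(t),np.sin(t)])-.0375;b=abs(d@[np.sin(t),-np.cos(t)])-.095
        e=np.where((a<0)&(b<0),np.maximum(a,b),np.hypot(a.clip(0),b.clip(0)))
        i=e.argmin();out.append((round(e[i],3),q[i].round(3).tolist()))
    return out
for y in range(-90,90,20): print(y,clr([.651,.174],y))
for p in([.6365,.0756],[.6217,-.0235],[.607,-.1226]): print(p,clr(p,-8.5))
for p,y in(([.4585,-.0863],63),([.45,-.388],60),([.448,-.232],70.6),([.4425,.203],66)): print(p,clr(p,y))
E
```

```text
-90 [(np.float64(0.006), [0.722, 0.217, 0.114]), (np.float64(0.001), [0.728, 0.213, 0.11])]
-70 [(np.float64(-0.016), [0.717, 0.221, 0.112]), (np.float64(-0.021), [0.716, 0.213, 0.113])]
-50 [(np.float64(-0.018), [0.704, 0.231, 0.125]), (np.float64(-0.02), [0.716, 0.213, 0.113])]
-30 [(np.float64(-0.02), [0.704, 0.231, 0.125]), (np.float64(-0.02), [0.702, 0.231, 0.113])]
-10 [(np.float64(-0.007), [0.696, 0.253, 0.119]), (np.float64(-0.005), [0.698, 0.257, 0.123])]
10 [(np.float64(0.02), [0.671, 0.294, 0.407]), (np.float64(0.015), [0.673, 0.289, 0.402])]
30 [(np.float64(0.022), [0.647, 0.294, 0.413]), (np.float64(0.018), [0.642, 0.292, 0.41])]
50 [(np.float64(0.04), [0.704, 0.231, 0.125]), (np.float64(0.034), [0.716, 0.213, 0.113])]
70 [(np.float64(0.027), [0.722, 0.217, 0.114]), (np.float64(0.022), [0.716, 0.213, 0.113])]
[0.6365, 0.0756] [(np.float64(0.064), [0.722, 0.217, 0.114]), (np.float64(0.057), [0.716, 0.213, 0.113])]
[0.6217, -0.0235] [(np.float64(0.148), [0.821, 0.062, 0.075]), (np.float64(0.149), [0.822, 0.067, 0.092])]
[0.607, -0.1226] [(np.float64(0.189), [0.826, 0.053, 0.07]), (np.float64(0.189), [0.826, 0.053, 0.082])]
[0.4585, -0.0863] [(np.float64(0.299), [0.855, -0.045, 0.071]), (np.float64(0.3), [0.858, -0.058, 0.071])]
[0.45, -0.388] [(np.float64(0.321), [0.824, -0.571, 0.071]), (np.float64(0.324), [0.824, -0.578, 0.074])]
[0.448, -0.232] [(np.float64(0.353), [0.857, -0.055, 0.072]), (np.float64(0.351), [0.859, -0.062, 0.073])]
[0.4425, 0.203] [(np.float64(0.139), [0.639, 0.3, 0.411]), (np.float64(0.135), [0.639, 0.295, 0.412])]
```

```bash
cat > plan.py <<'E'
import sys
from h import *
o=get_obs();p0=np.array(o['tool_pos']);R0=Rotation.from_euler('xyz',o['tool_rot'],degrees=True)
print(round(o['time_s'],2),p0.round(4),np.round(o['tool_rot'],1),'q7',round(o['qpos'][6]),'F',np.round(o['force'],1),round(o['grip_width'],4))
for a in sys.argv[1:]:
    x,y,z,yaw=map(float,a.split(','))
    s=R0.inv().apply(np.array([x,y,z])-p0)/.3
    w=(R0.inv()*Rotation.from_euler('xyz',[180,0,yaw],degrees=True)).as_rotvec()/np.pi
    print(np.r_[s,w].round(4).tolist(), 'rows',round(np.linalg.norm(s)*.3/.0417,1),round(np.linalg.norm(w)*180/7.16,1))
E
python3 plan.py .42,.3,.2,125 .4585,-.0863,.12,63.4
```

```text
0.2 [0.2012 0.6177 0.2219] [-179.9    0.   162. ] q7 -3 F [-1.   0.5  1.1] 0.087
[-1.0213, -0.7811, 0.0739, -0.0004, 0.0002, 0.2053] rows 9.3 5.2
[-1.5421, -1.9654, 0.3421, -0.0003, 0.0004, 0.5476] rows 18.1 13.8
```

>>> servo_tool([
  [[-0.95, -0.74, 0.07, 0, 0, 0.205, 1], [-0.95, -0.74, 0.07, 0, 0, 0.205, 1], [-0.95, -0.74, 0.07, 0, 0, 0.205, 1], [-0.95, -0.74, 0.07, 0, 0, 0.205, 1], [-0.95, -0.74, 0.07, 0, 0, 0.205, 1], [-0.95, -0.74, 0.07, 0, 0, 0.205, 1], [-0.95, -0.74, 0.07, 0, 0, 0.205, 1], [-0.95, -0.74, 0.07, 0, 0, 0.205, 1], [-0.95, -0.74, 0.07, 0, 0, 0.205, 1], [-0.95, -0.74, 0.07, 0, 0, 0.205, 1]],
], grip_force=15)

```text
time_s: 1.03
tool_pos: [0.408, 0.3115, 0.2014]
tool_rot: [-180.0, 0.2, 124.4]
force: [-0.5, -0.3, 0.6]
grip_width: 0.0872
grasp_force: 0.0
```

```bash
python3 plan.py .4585,-.0863,.12,63.4
```

```text
1.03 [0.408  0.3115 0.2014] [-180.     0.2  124.4] q7 -6 F [-0.5 -0.3  0.6] 0.0872
[-1.188, -0.6109, 0.2754, 0.0005, 0.001, 0.3391] rows 9.8 8.5
```

>>> servo_tool([
  [[-0.98, -0.5, 0.23, 0, 0, 0.34, 1], [-0.98, -0.5, 0.23, 0, 0, 0.34, 1], [-0.98, -0.5, 0.23, 0, 0, 0.34, 1], [-0.98, -0.5, 0.23, 0, 0, 0.34, 1], [-0.98, -0.5, 0.23, 0, 0, 0.34, 1], [-0.98, -0.5, 0.23, 0, 0, 0.34, 1], [-0.98, -0.5, 0.23, 0, 0, 0.34, 1], [-0.98, -0.5, 0.23, 0, 0, 0.34, 1], [-0.98, -0.5, 0.23, 0, 0, 0.34, 1], [-0.98, -0.5, 0.23, 0, 0, 0.34, 1], [-0.98, -0.5, 0.23, 0, 0, 0.34, 1]],
])

```text
time_s: 1.95
tool_pos: [0.4496, -0.0075, 0.1326]
tool_rot: [-180.0, -0.0, 64.0]
force: [-0.7, 1.0, 1.0]
grip_width: 0.087
grasp_force: 0.0
```

```bash
python3 plan.py .4585,-.0863,.06,63.4 .4585,-.0863,.010,63.4
```

```text
1.95 [ 0.4496 -0.0075  0.1326] [-180.   -0.   64.] q7 -30 F [-0.7  1.   1. ] 0.087
[-0.2232, 0.1422, 0.2416, -0.0001, -0.0002, 0.0031] rows 2.6 0.1
[-0.2233, 0.1422, 0.4083, -0.0001, -0.0002, 0.0031] rows 3.5 0.1
```

>>> servo_tool([
  [[-0.223, 0.142, 0.24, 0, 0, 0.003, 1], [-0.223, 0.142, 0.24, 0, 0, 0.003, 1], [-0.223, 0.142, 0.24, 0, 0, 0.003, 1], [-0.223, 0.142, 0.33, 0, 0, 0.003, 1], [-0.223, 0.142, 0.4, 0, 0, 0.003, 1], [-0.223, 0.142, 0.408, 0, 0, 0.003, 1], [-0.223, 0.142, 0.408, 0, 0, 0.003, 1], [-0.223, 0.142, 0.408, 0, 0, 0.003, 0], [-0.223, 0.142, 0.408, 0, 0, 0.003, 0], [-0.223, 0.142, 0.408, 0, 0, 0.003, 0], [-0.223, 0.142, 0.408, 0, 0, 0.003, 0], [-0.223, 0.142, 0.408, 0, 0, 0.003, 0]],
])

```text
time_s: 2.95
tool_pos: [0.4591, -0.0867, 0.0109]
tool_rot: [179.9, -0.1, 63.3]
force: [0.3, 0.1, 0.5]
grip_width: 0.0615
grasp_force: 0.0
```

```bash
python3 plan.py
```

```text
2.95 [ 0.4591 -0.0867  0.0109] [ 1.799e+02 -1.000e-01  6.330e+01] q7 -12 F [0.3 0.1 0.5] 0.0615
```

>>> servo_tool([
  [[0, 0, 0, 0, 0, 0, 0], [0, 0, 0, 0, 0, 0, 0], [0, 0, 0, 0, 0, 0, 0], [0, 0, 0, 0, 0, 0, 0], [0, 0, 0, 0, 0, 0, 0], [0, 0, 0, 0, 0, 0, 0], [0, 0, 0, 0, 0, 0, 0], [0, 0, 0, 0, 0, 0, 0], [0, 0, -0.03, 0, 0, 0, 0], [0, 0, -0.1, 0, 0, 0, 0], [0, 0, -0.2, 0, 0, 0, 0], [0, 0, -0.2, 0, 0, 0, 0]],
])

```text
time_s: 3.95
tool_pos: [0.4623, -0.0877, 0.075]
tool_rot: [179.6, -0.2, 63.3]
force: [2.0, -1.0, -0.8]
grip_width: 0.0338
grasp_force: 15.0
```

```bash
python3 plan.py .607,-.1226,.075,-8.5 .607,-.1226,.027,-8.5
```

```text
3.95 [ 0.4623 -0.0877  0.075 ] [179.6  -0.2  63.3] q7 -16 F [ 2.  -1.  -0.8] 0.0338
[0.1128, 0.4831, 0.0044, 0.0013, -0.0027, 0.3988] rows 3.6 10.0
[0.1121, 0.4818, 0.1644, 0.0013, -0.0027, 0.3988] rows 3.8 10.0
```

>>> servo_tool([
  [[0.113, 0.483, 0.004, 0.001, -0.003, 0.399, 0], [0.113, 0.483, 0.004, 0.001, -0.003, 0.399, 0], [0.113, 0.483, 0.004, 0.001, -0.003, 0.399, 0], [0.113, 0.483, 0.004, 0.001, -0.003, 0.399, 0], [0.113, 0.483, 0.004, 0.001, -0.003, 0.399, 0], [0.113, 0.483, 0.004, 0.001, -0.003, 0.399, 0], [0.113, 0.483, 0.004, 0.001, -0.003, 0.399, 0], [0.113, 0.483, 0.004, 0.001, -0.003, 0.399, 0], [0.113, 0.483, 0.004, 0.001, -0.003, 0.399, 0], [0.113, 0.483, 0.004, 0.001, -0.003, 0.399, 0], [0.113, 0.483, 0.004, 0.001, -0.003, 0.399, 0], [0.113, 0.483, 0.004, 0.001, -0.003, 0.399, 0]],
])

```text
time_s: 4.95
tool_pos: [0.6032, -0.1216, 0.0688]
tool_rot: [179.8, 0.5, -8.3]
force: [0.7, -0.1, -1.0]
grip_width: 0.0335
grasp_force: 15.0
```

```bash
python3 plan.py .607,-.1226,.04,-8.5 .607,-.1226,.0262,-8.5; python3 - <<'E'
from h import *
for n in('top','side'):
    c=cam(n);f=c['frame'][:,:,::-1]
    f=f[100:230,160:340] if n=='top' else f[120:250,200:380]
    cv2.imwrite(f'pics/{n}1.png',cv2.resize(f,(720,520),interpolation=cv2.INTER_CUBIC))
E
```

```text
4.95 [ 0.6032 -0.1216  0.0688] [179.8   0.5  -8.3] q7 -72 F [ 0.7 -0.1 -1. ] 0.0335
[0.014, 0.0011, 0.096, 0.0011, 0.0028, 0.0011] rows 0.7 0.1
[0.0144, 0.0009, 0.142, 0.0011, 0.0028, 0.0011] rows 1.0 0.1
```

View pics/side1.png

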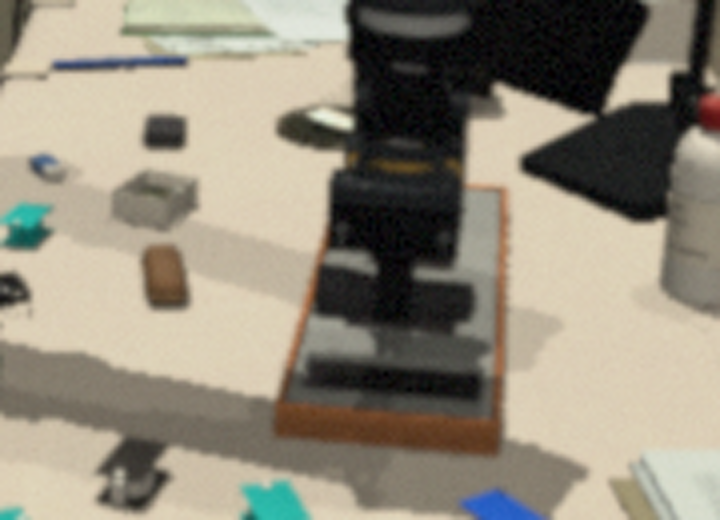

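>>> servo_tool([
  [[0.014, 0.001, 0.03, 0.001, 0.003, 0.001, 0], [0.014, 0.001, 0.07, 0.001, 0.003, 0.001, 0], [0.014, 0.001, 0.11, 0.001, 0.003, 0.001, 0], [0.014, 0.001, 0.13, 0.001, 0.003, 0.001, 0], [0.014, 0.001, 0.14, 0.001, 0.003, 0.001, 0], [0.014, 0.001, 0.14, 0.001, 0.003, 0.001, 0], [0.014, 0.001, 0.14, 0.001, 0.003, 0.001, 0], [0.014, 0.001, 0.14, 0.001, 0.003, 0.001, 0]],
])

```text
time_s: 5.72
tool_pos: [0.6071, -0.1228, 0.027]
tool_rot: [-180.0, -0.1, -8.7]
force: [-0.7, -0.5, -1.6]
grip_width: 0.0332
grasp_force: 15.0
```

```bash
python3 plan.py .607,-.1226,.0262,-8.5
```

```text
5.72 [ 0.6071 -0.1228  0.027 ] [-1.8e+02 -1.0e-01 -8.7e+00] q7 -70 F [-0.7 -0.5 -1.6] 0.0332
[-0.0004, -0.0006, 0.0025, -0.0001, -0.0003, -0.001] rows 0.0 0.0
```

>>> servo_tool([
  [[0, 0, 0.004, 0, 0, 0, 0], [0, 0, 0.004, 0, 0, 0, 0], [0, 0, 0.004, 0, 0, 0, 0.55], [0, 0, 0.004, 0, 0, 0, 0.55], [0, 0, 0.004, 0, 0, 0, 0.55], [0, 0, 0.004, 0, 0, 0, 0.55], [0, 0, 0.004, 0, 0, 0, 0.55], [0, 0, -0.05, 0, 0, 0, 0.55], [0, 0, -0.15, 0, 0, 0, 0.55], [0, 0, -0.28, 0, 0, 0, 1], [0, 0, -0.28, 0, 0, 0, 1]],
])

```text
time_s: 6.63
tool_pos: [0.6111, -0.1245, 0.1181]
tool_rot: [-180.0, -0.7, -8.7]
force: [1.9, -0.5, 0.7]
grip_width: 0.0546
grasp_force: 0.0
```

```bash
python3 plan.py .45,-.388,.07,60 .45,-.388,.009,60
```

```text
6.63 [ 0.6111 -0.1245  0.1181] [-180.    -0.7   -8.7] q7 -73 F [ 1.9 -0.5  0.7] 0.0546
[-0.3997, 0.9496, 0.1548, 0.002, -0.0034, -0.3817] rows 7.5 9.6
[-0.4021, 0.9497, 0.3581, 0.002, -0.0034, -0.3817] rows 7.9 9.6
```

>>> servo_tool([
  [[-0.4, 0.949, 0.1, 0.002, -0.003, -0.38, 1], [-0.4, 0.949, 0.1, 0.002, -0.003, -0.38, 1], [-0.4, 0.949, 0.1, 0.002, -0.003, -0.38, 1], [-0.4, 0.949, 0.1, 0.002, -0.003, -0.38, 1], [-0.4, 0.949, 0.1, 0.002, -0.003, -0.38, 1], [-0.4, 0.949, 0.1, 0.002, -0.003, -0.38, 1], [-0.4, 0.949, 0.155, 0.002, -0.003, -0.38, 1], [-0.4, 0.949, 0.155, 0.002, -0.003, -0.38, 1], [-0.4, 0.949, 0.155, 0.002, -0.003, -0.38, 1], [-0.4, 0.949, 0.155, 0.002, -0.003, -0.38, 1], [-0.4, 0.949, 0.155, 0.002, -0.003, -0.38, 1], [-0.4, 0.949, 0.155, 0.002, -0.003, -0.38, 1]],
])

```text
time_s: 7.63
tool_pos: [0.4454, -0.3861, 0.0643]
tool_rot: [-179.5, 0.2, 59.6]
force: [-0.2, 0.5, 0.2]
grip_width: 0.0869
grasp_force: 0.0
```

```bash
python3 plan.py .45,-.388,.009,60;python3 - <<'E'
from seg import *
c=cam('top');f=c['frame'][:,:,::-1]
print(rect(c,int(446*.64),int(245*.64),.032,win=24,dark=60))
f=f[100:230,160:390]
cv2.imwrite(f'pics/top2.png',cv2.resize(f,(800,452),interpolation=cv2.INTER_CUBIC))
E
```

```text
7.63 [ 0.4454 -0.3861  0.0643] [-179.5    0.2   59.6] q7 21 F [-0.2  0.5  0.2] 0.0869
[0.0028, 0.0181, 0.1842, -0.0029, 0.001, -0.0025] rows 1.3 0.1
None
```

View pics/top2.png

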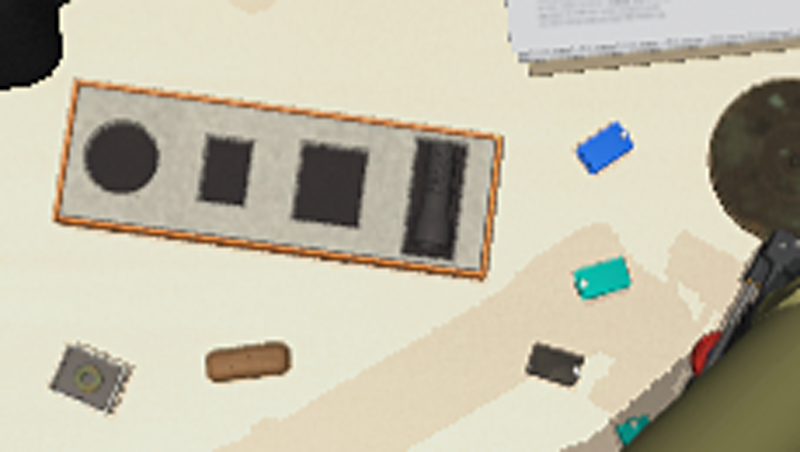

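>>> servo_tool([
  [[0.003, 0.018, 0.08, -0.003, 0.001, -0.002, 1], [0.003, 0.018, 0.15, -0.003, 0.001, -0.002, 1], [0.003, 0.018, 0.18, -0.003, 0.001, -0.002, 1], [0.003, 0.018, 0.18, -0.003, 0.001, -0.002, 1], [0.003, 0.018, 0.18, -0.003, 0.001, -0.002, 1], [0.003, 0.018, 0.18, -0.003, 0.001, -0.002, 0], [0.003, 0.018, 0.18, -0.003, 0.001, -0.002, 0], [0.003, 0.018, 0.18, -0.003, 0.001, -0.002, 0], [0.003, 0.018, 0.18, -0.003, 0.001, -0.002, 0], [0.003, 0.018, 0.18, -0.003, 0.001, -0.002, 0], [0.003, 0.018, 0.18, -0.003, 0.001, -0.002, 0], [0.003, 0.018, 0.18, -0.003, 0.001, -0.002, 0]],
])

```text
time_s: 8.68
tool_pos: [0.45, -0.3879, 0.0104]
tool_rot: [180.0, 0.0, 60.1]
force: [0.1, -0.1, 1.9]
grip_width: 0.0541
grasp_force: 15.0
```

>>> servo_tool([
  [[0, 0, 0, 0, 0, 0, 0], [0, 0, 0, 0, 0, 0, 0], [0, 0, 0, 0, 0, 0, 0]],
])

```text
time_s: 8.93
tool_pos: [0.45, -0.3879, 0.0104]
tool_rot: [180.0, 0.0, 60.1]
force: [0.3, 0.9, 3.2]
grip_width: 0.054
grasp_force: 15.0
```

```bash
python3 plan.py .50,-.30,.1,60
```

```text
8.93 [ 0.45   -0.3879  0.0104] [180.    0.   60.1] q7 24 F [0.3 0.9 3.2] 0.054
[0.3369, -0.0016, -0.2986, 0.0001, 0.0, 0.0005] rows 3.2 0.0
```

>>> servo_tool([
  [[0, 0, -0.03, 0, 0, 0, 0], [0, 0, -0.1, 0, 0, 0, 0], [0, 0, -0.22, 0, 0, 0, 0], [0.3, 0, -0.32, 0, 0, 0, 0], [0.3, 0, -0.32, 0, 0, 0, 0], [0.3, 0, -0.32, 0, 0, 0, 0], [0.3, 0, -0.32, 0, 0, 0, 0]],
])

```text
time_s: 9.52
tool_pos: [0.4987, -0.3052, 0.1076]
tool_rot: [179.9, -0.2, 60.5]
force: [0.2, 0.2, -1.3]
grip_width: 0.0538
grasp_force: 15.0
```

```bash
python3 plan.py .58,-.06,.1,60 .6511,.1744,.1,60
```

```text
9.52 [ 0.4987 -0.3052  0.1076] [179.9  -0.2  60.5] q7 10 F [ 0.2  0.2 -1.3] 0.0538
[0.8447, -0.1661, 0.0275, 0.0007, -0.0009, 0.003] rows 6.2 0.1
[1.6416, -0.344, 0.0295, 0.0007, -0.0009, 0.003] rows 12.1 0.1
```

>>> servo_tool([
  [[0.85, -0.18, 0.02, 0.001, -0.001, 0.003, 0], [0.85, -0.18, 0.02, 0.001, -0.001, 0.003, 0], [0.85, -0.18, 0.02, 0.001, -0.001, 0.003, 0], [0.85, -0.18, 0.02, 0.001, -0.001, 0.003, 0], [0.85, -0.18, 0.02, 0.001, -0.001, 0.003, 0], [0.85, -0.18, 0.02, 0.001, -0.001, 0.003, 0], [0.85, -0.18, 0.02, 0.001, -0.001, 0.003, 0], [0.85, -0.18, 0.02, 0.001, -0.001, 0.003, 0]],
])

```text
time_s: 10.18
tool_pos: [0.5758, -0.057, 0.0994]
tool_rot: [-179.7, 0.2, 60.0]
force: [-0.3, -0.9, -0.2]
grip_width: 0.0542
grasp_force: 15.0
```

```bash
python3 plan.py .6511,.1744,.08,60
```

```text
10.18 [ 0.5758 -0.057   0.0994] [-179.7    0.2   60. ] q7 -18 F [-0.3 -0.9 -0.2] 0.0542
[0.7937, -0.1685, 0.0632, -0.0014, 0.0009, -0.0002] rows 5.9 0.0
```

>>> servo_tool([
  [[0.794, -0.168, 0.06, -0.001, 0.001, 0, 0], [0.794, -0.168, 0.06, -0.001, 0.001, 0, 0], [0.794, -0.168, 0.06, -0.001, 0.001, 0, 0], [0.794, -0.168, 0.06, -0.001, 0.001, 0, 0], [0.794, -0.168, 0.06, -0.001, 0.001, 0, 0], [0.794, -0.168, 0.06, -0.001, 0.001, 0, 0], [0.794, -0.168, 0.06, -0.001, 0.001, 0, 0], [0.794, -0.168, 0.06, -0.001, 0.001, 0, 0], [0.794, -0.168, 0.06, -0.001, 0.001, 0, 0]],
])

```text
time_s: 10.93
tool_pos: [0.6524, 0.1658, 0.081]
tool_rot: [180.0, 0.2, 59.4]
force: [0.1, -1.2, 0.6]
grip_width: 0.0542
grasp_force: 15.0
```

```bash
python3 plan.py .6511,.1744,.0257,60
```

```text
10.93 [0.6524 0.1658 0.081 ] [180.    0.2  59.4] q7 -37 F [ 0.1 -1.2  0.6] 0.0542
[0.023, -0.0186, 0.1842, 0.0003, 0.001, -0.0033] rows 1.3 0.1
```

>>> servo_tool([
  [[0, 0, 0.06, 0, 0, 0, 0], [0, 0, 0.1, 0, 0, 0, 0], [0, 0, 0.13, 0, 0, 0, 0], [0, 0, 0.13, 0, 0, 0, 0], [0, 0, 0.13, 0, 0, 0, 0], [0, 0, 0.13, 0, 0, 0, 0]],
])

```text
time_s: 11.43
tool_pos: [0.6527, 0.1685, 0.043]
tool_rot: [180.0, -0.0, 59.5]
force: [0.9, 0.9, -0.6]
grip_width: 0.0544
grasp_force: 15.0
```

```bash
python3 plan.py .6511,.1744,.026,60
```

```text
11.43 [0.6527 0.1685 0.043 ] [180.   -0.   59.5] q7 -36 F [ 0.9  0.9 -0.6] 0.0544
[0.0142, -0.0148, 0.0567, 0.0002, -0.0, -0.0027] rows 0.4 0.1
```

>>> servo_tool([
  [[0.014, -0.015, 0.01, 0, 0, -0.003, 0], [0.014, -0.015, 0.02, 0, 0, -0.003, 0], [0.014, -0.015, 0.04, 0, 0, -0.003, 0], [0.014, -0.015, 0.053, 0, 0, -0.003, 0], [0.014, -0.015, 0.056, 0, 0, -0.003, 0], [0.014, -0.015, 0.056, 0, 0, -0.003, 0], [0.014, -0.015, 0.056, 0, 0, -0.003, 0]],
])

```text
time_s: 12.02
tool_pos: [0.6506, 0.1746, 0.0255]
tool_rot: [180.0, 0.0, 60.1]
force: [0.4, -0.2, -0.3]
grip_width: 0.054
grasp_force: 15.0
```

```bash
python3 plan.py .6511,.1744,.0257,60
```

```text
12.02 [0.6506 0.1746 0.0255] [180.    0.   60.1] q7 -36 F [ 0.4 -0.2 -0.3] 0.054
[0.0002, 0.0019, -0.0008, 0.0, 0.0002, 0.0004] rows 0.0 0.0
```

>>> servo_tool([
  [[0, 0, 0.001, 0, 0, 0, 0.78], [0, 0, 0.001, 0, 0, 0, 0.78], [0, 0, 0.001, 0, 0, 0, 0.78], [0, 0, 0.001, 0, 0, 0, 0.78], [0, 0, 0.001, 0, 0, 0, 0.78], [0, 0, -0.05, 0, 0, 0, 0.78], [0, 0, -0.15, 0, 0, 0, 0.78], [0, 0, -0.27, 0, 0, 0, 0.78], [-0.7, -0.1, -0.27, 0, 0, 0, 0.78], [-0.7, -0.1, -0.27, 0, 0, 0, 0.78], [-0.7, -0.1, -0.27, 0, 0, 0, 0.78], [-0.7, -0.1, -0.27, 0, 0, 0, 0.78]],
])

```text
time_s: 13.02
tool_pos: [0.5468, 0.0424, 0.1069]
tool_rot: [180.0, -0.0, 60.1]
force: [-0.1, -1.3, 0.9]
grip_width: 0.0681
grasp_force: 0.0
```

```bash
python3 plan.py .4478,-.2318,.1,70.6
```

```text
13.02 [0.5468 0.0424 0.1069] [180.   -0.   60.1] q7 -31 F [-0.1 -1.3  0.9] 0.0681
[-0.9567, 0.1694, 0.0229, 0.0001, -0.0, -0.0583] rows 7.0 1.5
```

>>> servo_tool([
  [[-0.9, 0.165, 0.02, 0, 0, -0.058, 1], [-0.9, 0.165, 0.02, 0, 0, -0.058, 1], [-0.9, 0.165, 0.02, 0, 0, -0.058, 1], [-0.9, 0.165, 0.02, 0, 0, -0.058, 1], [-0.9, 0.165, 0.02, 0, 0, -0.058, 1], [-0.9, 0.165, 0.02, 0, 0, -0.058, 1], [-0.9, 0.165, 0.02, 0, 0, -0.058, 1], [-0.9, 0.165, 0.08, 0, 0, -0.058, 1], [-0.9, 0.165, 0.1, 0, 0, -0.058, 1], [-0.9, 0.165, 0.1, 0, 0, -0.058, 1]],
])

```text
time_s: 13.85
tool_pos: [0.4549, -0.2142, 0.0754]
tool_rot: [-179.8, 0.0, 70.5]
force: [-0.4, 0.9, 0.5]
grip_width: 0.0872
grasp_force: 0.0
```

```bash
python3 plan.py .4478,-.2318,.010,70.6
```

```text
13.85 [ 0.4549 -0.2142  0.0754] [-179.8    0.    70.5] q7 9 F [-0.4  0.9  0.5] 0.0872
[-0.0631, -0.002, 0.218, -0.001, 0.0001, -0.0005] rows 1.6 0.0
```

>>> servo_tool([
  [[-0.063, -0.002, 0.04, -0.001, 0, 0, 1], [-0.063, -0.002, 0.1, -0.001, 0, 0, 1], [-0.063, -0.002, 0.18, -0.001, 0, 0, 1], [-0.063, -0.002, 0.215, -0.001, 0, 0, 1], [-0.063, -0.002, 0.215, -0.001, 0, 0, 1], [-0.063, -0.002, 0.215, -0.001, 0, 0, 1], [-0.063, -0.002, 0.215, -0.001, 0, 0, 0.5], [-0.063, -0.002, 0.215, -0.001, 0, 0, 0.5], [-0.063, -0.002, 0.215, -0.001, 0, 0, 0.5], [-0.063, -0.002, 0.215, -0.001, 0, 0, 0.5], [-0.063, -0.002, 0.215, -0.001, 0, 0, 0.5], [-0.063, -0.002, 0.215, -0.001, 0, 0, 0.5]],
])

```text
time_s: 14.85
tool_pos: [0.4494, -0.2327, 0.0126]
tool_rot: [179.8, 0.0, 70.5]
force: [0.0, -0.7, 0.8]
grip_width: 0.055
grasp_force: 0.0
```

```bash
python3 plan.py .4478,-.2318,.010,70.6
```

```text
14.85 [ 0.4494 -0.2327  0.0126] [179.8   0.   70.5] q7 17 F [ 0.  -0.7  0.8] 0.055
[0.0011, -0.0062, 0.0085, 0.0011, 0.0, -0.0004] rows 0.1 0.0
```

>>> servo_tool([
  [[0.001, -0.006, 0.008, 0.001, 0, 0, 0.5], [0.001, -0.006, 0.008, 0.001, 0, 0, 0.5], [0.001, -0.006, 0.008, 0.001, 0, 0, 0], [0.001, -0.006, 0.008, 0.001, 0, 0, 0], [0.001, -0.006, 0.008, 0.001, 0, 0, 0], [0.001, -0.006, 0.008, 0.001, 0, 0, 0], [0.001, -0.006, 0.008, 0.001, 0, 0, 0], [0.001, -0.006, 0.008, 0.001, 0, 0, 0], [0.001, -0.006, 0.008, 0.001, 0, 0, 0], [0.001, -0.006, 0.008, 0.001, 0, 0, 0], [0.001, -0.006, 0.008, 0.001, 0, 0, 0]],
])

```text
time_s: 15.77
tool_pos: [0.4476, -0.2318, 0.0098]
tool_rot: [-180.0, 0.0, 70.5]
force: [0.0, -0.5, -0.6]
grip_width: 0.0283
grasp_force: 15.0
```

>>> servo_tool([
  [[0, 0, -0.02, 0, 0, 0, 0], [0, 0, -0.08, 0, 0, 0, 0], [0, 0, -0.2, 0, 0, 0, 0], [0, 0, -0.3, 0, 0, 0, 0], [0, 0, -0.3, 0, 0, 0, 0], [0, 0, -0.3, 0, 0, 0, 0]],
])

```text
time_s: 16.27
tool_pos: [0.4492, -0.2323, 0.102]
tool_rot: [179.7, -0.1, 70.5]
force: [-0.1, 0.4, -1.1]
grip_width: 0.0285
grasp_force: 15.0
```

```bash
python3 plan.py .6365,.0756,.1,-8.5; python3 - <<'E'
from h import *
c=cam('side');f=c['frame'][:,:,::-1][100:260,170:370]
cv2.imwrite(f'pics/side3.png',cv2.resize(f,(750,600),interpolation=cv2.INTER_CUBIC))
E
```

```text
16.27 [ 0.4492 -0.2323  0.102 ] [ 1.797e+02 -1.000e-01  7.050e+01] q7 10 F [-0.1  0.4 -1.1] 0.0285
[1.1755, 0.2464, 0.0089, 0.0009, -0.0013, 0.4391] rows 8.6 11.0
```

View pics/side3.png

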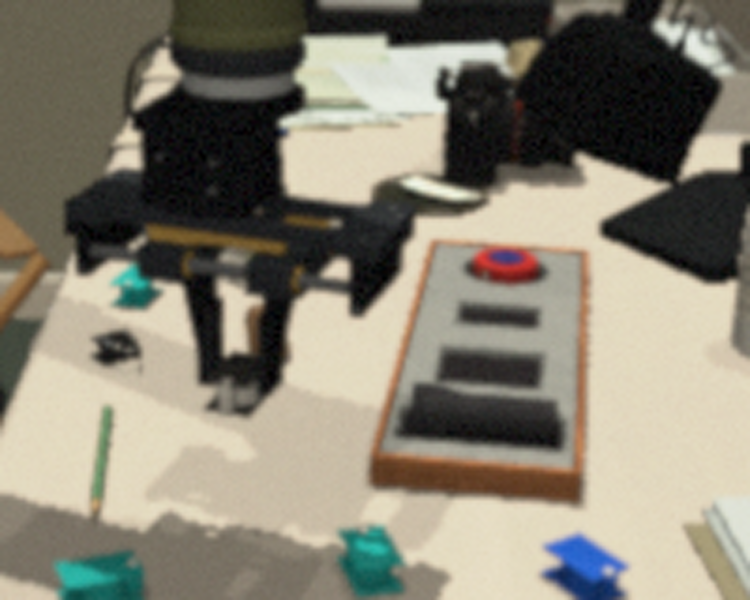

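>>> servo_tool([
  [[0.98, 0.2, 0.01, 0.001, -0.001, 0.439, 0], [0.98, 0.2, 0.01, 0.001, -0.001, 0.439, 0], [0.98, 0.2, 0.01, 0.001, -0.001, 0.439, 0], [0.98, 0.2, 0.01, 0.001, -0.001, 0.439, 0], [0.98, 0.2, 0.01, 0.001, -0.001, 0.439, 0], [0.98, 0.2, 0.01, 0.001, -0.001, 0.439, 0], [0.98, 0.2, 0.01, 0.001, -0.001, 0.439, 0], [0.98, 0.2, 0.01, 0.001, -0.001, 0.439, 0], [0.98, 0.2, 0.01, 0.001, -0.001, 0.439, 0], [0.98, 0.2, 0.01, 0.001, -0.001, 0.439, 0], [0.98, 0.2, 0.01, 0.001, -0.001, 0.439, 0], [0.98, 0.2, 0.01, 0.001, -0.001, 0.439, 0]],
])

```text
time_s: 17.32
tool_pos: [0.6009, 0.0253, 0.0947]
tool_rot: [179.9, 0.4, -8.8]
force: [-1.2, 0.1, 0.6]
grip_width: 0.0281
grasp_force: 15.0
```

```bash
python3 plan.py .6365,.0756,.06,-8.5
```

```text
17.32 [0.6009 0.0253 0.0947] [179.9   0.4  -8.8] q7 -90 F [-1.2  0.1  0.6] 0.0281
[0.0923, -0.1842, 0.1145, 0.0006, 0.0024, -0.0017] rows 1.7 0.1
```

>>> servo_tool([
  [[0.092, -0.184, 0.03, 0.001, 0.002, -0.002, 0], [0.092, -0.184, 0.11, 0.001, 0.002, -0.002, 0], [0.092, -0.184, 0.11, 0.001, 0.002, -0.002, 0], [0.092, -0.184, 0.11, 0.001, 0.002, -0.002, 0], [0.092, -0.184, 0.14, 0.001, 0.002, -0.002, 0], [0.092, -0.184, 0.16, 0.001, 0.002, -0.002, 0], [0.092, -0.184, 0.16, 0.001, 0.002, -0.002, 0], [0.092, -0.184, 0.16, 0.001, 0.002, -0.002, 0], [0.092, -0.184, 0.16, 0.001, 0.002, -0.002, 0]],
])

```text
time_s: 18.07
tool_pos: [0.6376, 0.0753, 0.0492]
tool_rot: [-179.8, -0.2, -8.2]
force: [0.5, 0.7, -0.3]
grip_width: 0.0281
grasp_force: 15.0
```

```bash
python3 plan.py .6365,.0756,.025,-8.5
```

```text
18.07 [0.6376 0.0753 0.0492] [-179.8   -0.2   -8.2] q7 -91 F [ 0.5  0.7 -0.3] 0.0281
[-0.0041, -0.0002, 0.0805, -0.0012, -0.0009, 0.0017] rows 0.6 0.1
```

>>> servo_tool([
  [[-0.004, 0, 0.03, -0.001, -0.001, 0.002, 0], [-0.004, 0, 0.055, -0.001, -0.001, 0.002, 0], [-0.004, 0, 0.075, -0.001, -0.001, 0.002, 0], [-0.004, 0, 0.081, -0.001, -0.001, 0.002, 0], [-0.004, 0, 0.081, -0.001, -0.001, 0.002, 0], [-0.004, 0, 0.081, -0.001, -0.001, 0.002, 0], [-0.004, 0, 0.081, -0.001, -0.001, 0.002, 0]],
])

```text
time_s: 18.65
tool_pos: [0.636, 0.0764, 0.0244]
tool_rot: [-180.0, 0.1, -8.5]
force: [-1.9, 0.3, 4.2]
grip_width: 0.0281
grasp_force: 15.0
```

```bash
python3 plan.py .6365,.0756,.025,-8.5
```

```text
18.65 [0.636  0.0764 0.0244] [-1.8e+02  1.0e-01 -8.5e+00] q7 -91 F [-1.9  0.3  4.2] 0.0281
[0.002, 0.0025, -0.002, -0.0001, 0.0007, 0.0001] rows 0.0 0.0
```

>>> servo_tool([
  [[0, 0, -0.001, 0, 0, 0, 0.5], [0, 0, -0.001, 0, 0, 0, 0.5], [0, 0, -0.001, 0, 0, 0, 0.5], [0, 0, -0.001, 0, 0, 0, 0.5], [0, 0, -0.001, 0, 0, 0, 0.5], [0, 0, -0.05, 0, 0, 0, 0.5], [0, 0, -0.15, 0, 0, 0, 0.5], [0, 0, -0.27, 0, 0, 0, 0.5], [-0.3, 0, -0.27, 0, 0, -0.15, 0.8], [-0.3, 0, -0.27, 0, 0, -0.15, 1], [-0.3, 0, -0.27, 0, 0, -0.15, 1]],
])

```text
time_s: 19.57
tool_pos: [0.5406, 0.0901, 0.1049]
tool_rot: [-179.7, 0.4, 13.4]
force: [-0.5, 0.6, -2.3]
grip_width: 0.0557
grasp_force: 0.0
```

```bash
python3 plan.py .4425,.2031,.085,66.1
```

```text
19.57 [0.5406 0.0901 0.1049] [-179.7    0.4   13.4] q7 -80 F [-0.5  0.6 -2.3] 0.0557
[-0.2303, -0.442, 0.0701, -0.0025, 0.0015, -0.2928] rows 3.6 7.4
```

>>> servo_tool([
  [[-0.23, -0.442, 0.05, -0.002, 0.001, -0.292, 1], [-0.23, -0.442, 0.05, -0.002, 0.001, -0.292, 1], [-0.23, -0.442, 0.05, -0.002, 0.001, -0.292, 1], [-0.23, -0.442, 0.05, -0.002, 0.001, -0.292, 1], [-0.23, -0.442, 0.05, -0.002, 0.001, -0.292, 1], [-0.23, -0.442, 0.05, -0.002, 0.001, -0.292, 1], [-0.23, -0.442, 0.07, -0.002, 0.001, -0.292, 1], [-0.23, -0.442, 0.07, -0.002, 0.001, -0.292, 1], [-0.23, -0.442, 0.07, -0.002, 0.001, -0.292, 1], [-0.23, -0.442, 0.07, -0.002, 0.001, -0.292, 1], [-0.23, -0.442, 0.07, -0.002, 0.001, -0.292, 1]],
])

```text
time_s: 20.48
tool_pos: [0.4509, 0.2031, 0.0853]
tool_rot: [179.6, -0.0, 65.4]
force: [-0.7, -0.5, -0.8]
grip_width: 0.0872
grasp_force: 0.0
```

```bash
python3 plan.py .4425,.2031,.011,66.1
```

```text
20.48 [0.4509 0.2031 0.0853] [179.6  -0.   65.4] q7 -49 F [-0.7 -0.5 -0.8] 0.0872
[-0.0119, -0.0268, 0.2475, 0.002, -0.0003, -0.0036] rows 1.8 0.1
```

>>> servo_tool([
  [[-0.006, -0.014, 0.04, 0.001, 0, -0.002, 1], [-0.006, -0.014, 0.1, 0.001, 0, -0.002, 1], [-0.006, -0.014, 0.14, 0.001, 0, -0.002, 1], [-0.006, -0.014, 0.15, 0.001, 0, -0.002, 1], [-0.006, -0.014, 0.15, 0.001, 0, -0.002, 1], [-0.006, -0.014, 0.15, 0.001, 0, -0.002, 1]],
])

```text
time_s: 20.98
tool_pos: [0.4461, 0.2031, 0.0396]
tool_rot: [179.9, 0.0, 65.9]
force: [0.9, -0.5, -0.3]
grip_width: 0.0869
grasp_force: 0.0
```

```bash
python3 plan.py .4425,.2031,.011,66.1
```

```text
20.98 [0.4461 0.2031 0.0396] [179.9   0.   65.9] q7 -46 F [ 0.9 -0.5 -0.3] 0.0869
[-0.0047, -0.0112, 0.0953, 0.0008, 0.0001, -0.0011] rows 0.7 0.0
```

>>> servo_tool([
  [[-0.005, -0.011, 0.04, 0.001, 0, -0.001, 1], [-0.005, -0.011, 0.08, 0.001, 0, -0.001, 1], [-0.005, -0.011, 0.094, 0.001, 0, -0.001, 1], [-0.005, -0.011, 0.094, 0.001, 0, -0.001, 1], [-0.005, -0.011, 0.094, 0.001, 0, -0.001, 0.7], [-0.005, -0.011, 0.094, 0.001, 0, -0.001, 0], [-0.005, -0.011, 0.094, 0.001, 0, -0.001, 0], [-0.005, -0.011, 0.094, 0.001, 0, -0.001, 0], [-0.005, -0.011, 0.094, 0.001, 0, -0.001, 0], [-0.005, -0.011, 0.094, 0.001, 0, -0.001, 0], [-0.005, -0.011, 0.094, 0.001, 0, -0.001, 0], [-0.005, -0.011, 0.094, 0.001, 0, -0.001, 0]],
], grip_force=12)

```text
time_s: 21.98
tool_pos: [0.4424, 0.2033, 0.0115]
tool_rot: [-180.0, -0.0, 66.1]
force: [-0.9, -0.1, 2.5]
grip_width: 0.0487
grasp_force: 12.0
```

>>> servo_tool([
  [[0, 0, 0, 0, 0, 0, 0], [0, 0, 0, 0, 0, 0, 0], [0, 0, 0, 0, 0, 0, 0], [0, 0, 0, 0, 0, 0, 0]],
])

```text
time_s: 22.32
tool_pos: [0.4424, 0.2033, 0.0115]
tool_rot: [-180.0, -0.0, 66.1]
force: [-1.6, 0.0, 2.1]
grip_width: 0.0482
grasp_force: 12.0
```

>>> servo_tool([
  [[0, 0, -0.02, 0, 0, 0, 0], [0, 0, -0.08, 0, 0, 0, 0], [0, 0, -0.2, 0, 0, 0, 0], [0, 0, -0.3, 0, 0, 0, 0], [0, 0, -0.3, 0, 0, 0, 0], [0, 0, -0.3, 0, 0, 0, 0]],
])

```text
time_s: 22.82
tool_pos: [0.444, 0.2038, 0.1033]
tool_rot: [179.9, -0.2, 66.1]
force: [0.8, -0.1, -0.2]
grip_width: 0.0485
grasp_force: 12.0
```

```bash
python3 plan.py .6217,-.0235,.1,-8.5
```

```text
22.82 [0.444  0.2038 0.1033] [179.9  -0.2  66.1] q7 -49 F [ 0.8 -0.1 -0.2] 0.0485
[-0.4525, 0.8485, 0.0106, -0.0004, -0.0014, 0.4143] rows 6.9 10.4
```

>>> servo_tool([
  [[-0.452, 0.848, 0.01, 0, -0.001, 0.414, 0], [-0.452, 0.848, 0.01, 0, -0.001, 0.414, 0], [-0.452, 0.848, 0.01, 0, -0.001, 0.414, 0], [-0.452, 0.848, 0.01, 0, -0.001, 0.414, 0], [-0.452, 0.848, 0.01, 0, -0.001, 0.414, 0], [-0.452, 0.848, 0.01, 0, -0.001, 0.414, 0], [-0.452, 0.848, 0.01, 0, -0.001, 0.414, 0], [-0.452, 0.848, 0.01, 0, -0.001, 0.414, 0], [-0.452, 0.848, 0.01, 0, -0.001, 0.414, 0], [-0.452, 0.848, 0.01, 0, -0.001, 0.414, 0], [-0.452, 0.848, 0.01, 0, -0.001, 0.414, 0], [-0.452, 0.848, 0.01, 0, -0.001, 0.414, 0]],
])

```text
time_s: 23.82
tool_pos: [0.6191, -0.0244, 0.0964]
tool_rot: [179.8, 0.3, -8.5]
force: [0.5, 0.6, -0.9]
grip_width: 0.0483
grasp_force: 12.0
```

>>> servo_tool([
  [[0, 0, 0.04, 0, 0, 0, 0], [0, 0, 0.1, 0, 0, 0, 0], [0, 0, 0.15, 0, 0, 0, 0], [0, 0, 0.15, 0, 0, 0, 0], [0, 0, 0.15, 0, 0, 0, 0]],
])

```text
time_s: 24.23
tool_pos: [0.6187, -0.024, 0.0516]
tool_rot: [179.8, 0.3, -8.4]
force: [-0.3, 0.0, 0.7]
grip_width: 0.048
grasp_force: 12.0
```

```bash
python3 plan.py .6217,-.0235,.0265,-8.5
```

```text
24.23 [ 0.6187 -0.024   0.0516] [179.8   0.3  -8.4] q7 -80 F [-0.3  0.   0.7] 0.048
[0.0101, -0.0035, 0.0836, 0.0008, 0.0019, 0.0006] rows 0.6 0.1
```

>>> servo_tool([
  [[0.01, -0.003, 0.02, 0.001, 0.002, 0.001, 0], [0.01, -0.003, 0.045, 0.001, 0.002, 0.001, 0], [0.01, -0.003, 0.065, 0.001, 0.002, 0.001, 0], [0.01, -0.003, 0.08, 0.001, 0.002, 0.001, 0], [0.01, -0.003, 0.083, 0.001, 0.002, 0.001, 0], [0.01, -0.003, 0.083, 0.001, 0.002, 0.001, 0], [0.01, -0.003, 0.083, 0.001, 0.002, 0.001, 0]],
])

```text
time_s: 24.82
tool_pos: [0.6232, -0.0237, 0.0285]
tool_rot: [-179.9, -0.2, -8.6]
force: [0.0, -0.6, -0.9]
grip_width: 0.0484
grasp_force: 12.0
```

```bash
python3 plan.py .6217,-.0235,.0265,-8.5
```

```text
24.82 [ 0.6232 -0.0237  0.0285] [-179.9   -0.2   -8.6] q7 -79 F [ 0.  -0.6 -0.9] 0.0484
[-0.005, -0.0, 0.0065, -0.0004, -0.0012, -0.0006] rows 0.1 0.0
```

>>> servo_tool([
  [[-0.005, 0, 0.004, 0, -0.001, -0.001, 0], [-0.005, 0, 0.006, 0, -0.001, -0.001, 0], [-0.005, 0, 0.006, 0, -0.001, -0.001, 0], [-0.005, 0, 0.006, 0, -0.001, -0.001, 0], [-0.005, 0, 0.006, 0, -0.001, -0.001, 0.7], [-0.005, 0, 0.006, 0, -0.001, -0.001, 0.7], [-0.005, 0, 0.006, 0, -0.001, -0.001, 0.7], [-0.005, 0, 0.006, 0, -0.001, -0.001, 0.7], [-0.005, 0, -0.05, 0, -0.001, -0.001, 0.7], [-0.005, 0, -0.15, 0, -0.001, -0.001, 0.7], [-0.005, 0, -0.3, 0, -0.001, -0.001, 0.7], [-0.005, 0, -0.4, 0, -0.001, -0.001, 0.7]],
])

```text
time_s: 25.82
tool_pos: [0.6211, -0.0239, 0.1503]
tool_rot: [-179.9, -0.0, -8.5]
force: [1.4, -0.5, -0.4]
grip_width: 0.0609
grasp_force: 0.0
```

>>> servo_tool([
  [[-0.2, 0.98, -0.3, 0, 0, -0.2, 0.7], [-0.2, 0.98, -0.3, 0, 0, -0.2, 0.7], [-0.2, 0.98, -0.3, 0, 0, -0.2, 0.7], [-0.2, 0.98, -0.3, 0, 0, -0.2, 0.7], [-0.2, 0.98, -0.3, 0, 0, -0.2, 0.7], [-0.2, 0.98, -0.3, 0, 0, -0.2, 0.7], [-0.2, 0.98, -0.3, 0, 0, -0.2, 0.7], [-0.2, 0.98, -0.3, 0, 0, -0.2, 0.7], [-0.2, 0.98, -0.3, 0, 0, -0.2, 0.7], [-0.2, 0.98, -0.3, 0, 0, -0.2, 0.7], [-0.2, 0.98, -0.3, 0, 0, -0.2, 0.7]],
])

```text
time_s: 26.73
tool_pos: [0.5191, -0.3044, 0.2375]
tool_rot: [-179.9, -0.1, 27.6]
force: [0.7, 0.9, -0.2]
grip_width: 0.061
grasp_force: 0.0
```

```bash
python3 - <<'E'
from seg import *
c=cam('top');f=c['frame'][:,:,::-1][105:240,110:330]
a=cv2.resize(f,(790,485),interpolation=cv2.INTER_CUBIC)
cv2.imwrite('pics/top4.png',a)
P=cloud(c)
for n,p,h in(('torch',(.607,-.1226),.049),('tape',(.6511,.1744),.033),('loupe',(.6365,.0756),.037),('box',(.6217,-.0235),.039)):
    m=np.hypot(P[...,0]-p[0],P[...,1]-p[1])<.012
    q=P[(np.hypot(P[...,0]-p[0],P[...,1]-p[1])<.06)&(P[...,2]>h-.008)]
    print(n,np.nanmedian(P[m][:,2]).round(4),'expect',h,((q.min(0)+q.max(0))/2).round(4) if len(q) else '')
print(rect(c,int(362*.64),int(319*.64),.01),rect(c,int(204*.64),int(327*.64),.0075))
s=cam('side');cv2.imwrite('pics/side4.png',cv2.resize(s['frame'][:,:,::-1][130:250,200:360],(800,600),interpolation=cv2.INTER_CUBIC))
E
```

```text
torch 0.0432 expect 0.049 [ 0.6082 -0.1206  0.0483]
tape 0.0333 expect 0.033 [0.6535 0.1747 0.0328]
loupe 0.035 expect 0.037 [0.6278 0.0745 0.0371]
box 0.0323 expect 0.039 [ 0.6176 -0.0252  0.0395]
(454.8, 55.1, 85.8, 38.9, -83.8) (442.4, 385.2, 61.8, 43.5, 89.2)
```

View pics/top4.png

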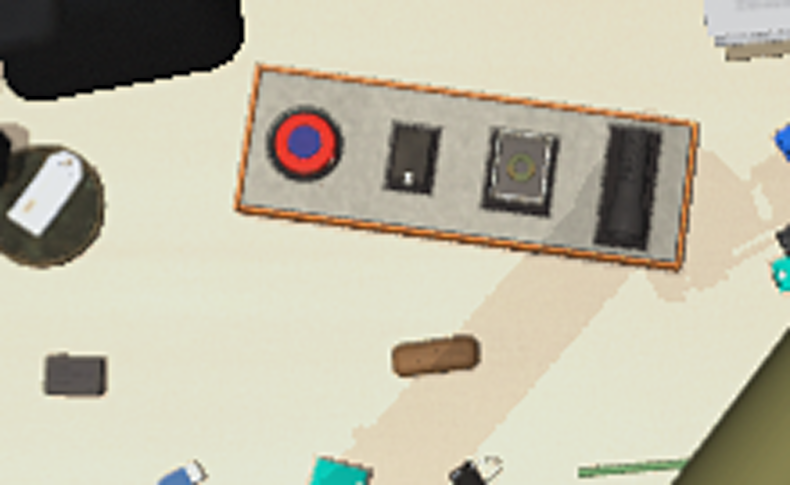

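View pics/side4.png

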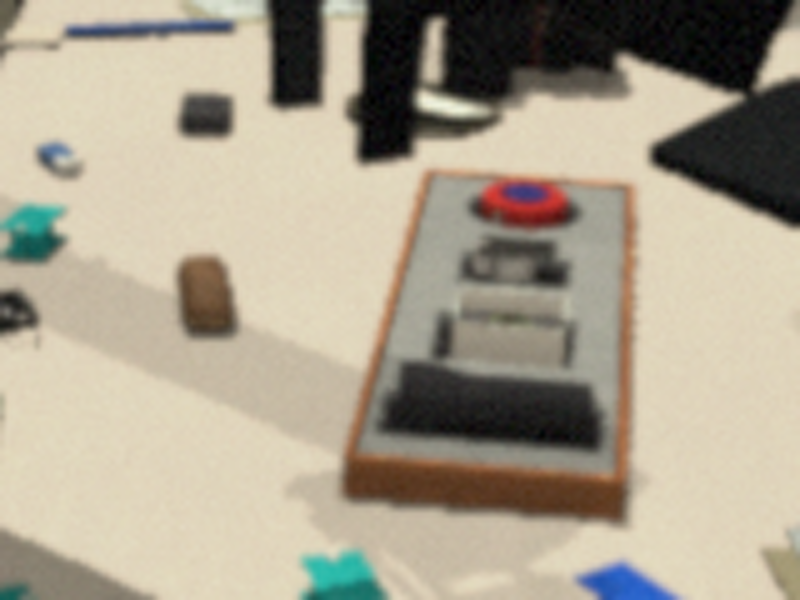

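All four pieces sit level in their pockets: tape at (305,143), loupe at (413,158), box at (520,168) and torch at (628,185) in the top crop. The weight and the battery have not moved, and the measured heights match.

>>> servo_tool([
  [[0, 0, 0, 0, 0, 0, 0.7], [0, 0, 0, 0, 0, 0, 0.7], [0, 0, 0, 0, 0, 0, 0.7], [0, 0, 0, 0, 0, 0, 0.7]],
])

```text
time_s: 27.17
tool_pos: [0.5189, -0.3051, 0.2378]
tool_rot: [-179.9, -0.1, 27.6]
force: [-0.0, 0.7, -0.0]
grip_width: 0.0608
grasp_force: 0.0
```

```bash
python3 -c "
from cell import env
print(env.sign_off())"
```

```text
the job is handed in; nothing more can be done
None
```

The torch, tape measure, loupe and card box each lie flat in their own pocket, same side up, with the weight and battery where they were; I handed the job in at about 27 s of the 104 s allowed, and no verdict came back.

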